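# Fit the core rod into an indexed coil fixture

## Robot

A 6-joint arm with a two-finger parallel gripper is mounted at the origin on the work surface. World frame = base frame: x ahead of the robot, y to its left, z up, the work surface at z = 0. Lengths are in m, angles in rad, forces in N, time in s.
With the tool pointing down it reaches from about 0.4 to 0.825 m from the base axis. Payload 7 kg.
Tool frame: the origin (TCP) lies midway between the tips of the shut fingers; the grasp point (between the pads) lies 19 mm behind it; z points along the fingers, y is the line along which they close (so a half turn about z gives the same grasp; the last joint's range is limited). The gripper opens to 88 mm and grips with 3 to 60 N. Pads are 19 mm wide; open, the fingers measure 130 mm over their backs; the gripper's body (78 mm by 193 mm) begins 47 mm behind the grasp point.
Start: joints at [1.574, 0.359, 0.012, 0, -1.224, -0.288], TCP at [0.19, 0.648, 0.227] pointing down, gripper open.
Joint ranges: [-3.07, 3.07], [-1.43, 2.12], [-1.02, 1.25], [-3.03, 1.67], [-3.05, -0], [-3.03, 3.03]. Speed limits (rad/s): [2.39, 2.39, 3.01, 3.14, 3.14, 3.14].

## Interface

Orientations are given as [roll, pitch, yaw] about the fixed x, y, z axes, in that order (R = Rz(yaw) Ry(pitch) Rx(roll)).
In Python, from station import arm gives the robot as it stands.
- The arm moves only by the tool servo_tool, never from a script. Its argument "deltas" is a list of rows, each a list of 7 numbers: the closure, from -1 (fully open) to 1 (shut), then the shift along the tool's x, y, z in mm, then the turn, a rotation vector about the tool's x, y, z in degrees. In form: [[gripper, x, y, z, ax, ay, az], ...]. A call has 1 to 20 rows; each row shifts and turns the commanded pose from where the row before left it, along the tool's axes as they then stand; what a row does not reach is not made up. A row lasts 1/12 s, in which the tool goes at most 41.7 mm and 7.16 degrees, less where a joint would pass 70% of its speed; a pose out of reach is approached as far as the arm can. A call is refused whole if a number of a shift passes 41.7 or a number of a turn 7.16, either way. A call with a gripper value outside its range is refused whole. The fingers move at their own pace and stop on an object; "squeeze" is the grip in N (left out, the last holds). Time passes only in rows, so rows that do not move let the fingers close. It gives the time, the measured TCP pose, the force, the opening and the grip force at its end, in the units of the state.
- arm.get_state(): the state, without advancing time (a new reading comes with each control period).
- arm.grab_frame(name): name is "scene" or "top" or "wrist"; returns a dict with "color" (384x512x3 uint8, red, green, blue), "K" (3x3 intrinsics, pixels), "position" and "orientation" of the camera in the world. Camera axes: x right, y down, z forward; pixel columns grow to the right and rows downward; lengths in m; the calibration is good to about 2 mm. The wrist camera is an equidistant fisheye: a pixel r from the principal point sees the ray r / f radians off the axis. A picture is of the moment at which its call begins. There is no depth.
- arm.job_done(): hands the job in; it is judged then, once.
Trained networks look in a picture, given as the dict that the camera call returned (one of the last four; its "shot" number tells which), for a name from the list of things; names that differ only in an ending like _2 or _b are one class to them, and where a whole thing is asked for, a point or a joint stands for the part that bears it (a point fixed in the world has none). Each returns a list of dicts, best first, with "conf" (0 to 1); they miss things now and then, are a little off and sometimes report something else, mostly with a low value. They report only what shows in the picture. A call takes as long as a camera call. They do not tell look-alikes from the thing itself.
- arm.recognise(query, picture): "at" ([x, y, z] in m, in the coordinates of the camera as it stood for that picture, good to about 4 mm: the middle of the surface that is visible of it).
The state is a dict: "t": time; "q": joint angles; "qd": joint speeds; "joint_efforts": joint torques, N m; "eef_pos": TCP position; "ee_rot": TCP orientation; "force": force on the tool from outside, world axes, zero at the start; "moment": the same for the moment, N m; "width": finger opening in m; "gripper_force": force on a finger pad.
Only numpy, scipy, OpenCV 4.12 (cv2) and the standard library are available. Lean on these libraries where they do the work, as an engineer would, in place of code of your own. Each camera call takes 0.05 s, during which the arm holds its last target. There are 200 camera calls.

## Task

First turn the coil turntable by its upright post all the way round to its stop, so that the coil's guide eye faces the rack side. Then take the longest of the three core rods from the rack and push it through the eye and the coil until its head sits fully home on the guide block, let go, and leave the other rods and the loose things on the bench where they are.

Things in the scene. Friction and masses are not known exactly. Their poses are not given: they have to be found in the camera images.
- base: fixed grey square foot of the turntable, 200 x 200 x 18 mm, origin at the centre of its underside on the bench; the turntable's vertical axis passes through the origin; its x axis points the way the rod goes in once the turntable is at its stop
- index (a joint): angle of the round aluminium turntable (230 mm across, top 32 mm above the bench) on the foot: 0 at the stop, negative before it (as far as -1.45); it grows counterclockwise seen from above; stiff, stays where it is left
- handle (a point): top of the upright steel post on the turntable's rim, 14 mm thick, 90 mm tall, 96 mm from the axis; at the stop it is on the foot's -y side. Pinch it near the top and lead it round
- eye_mid (a point): middle of the eye's sliding range, on the upper face of the white guide block (50 x 70 x 20 mm) on the turntable; 137 mm above the bench. z points straight out of the eye, 35 degrees from vertical; y runs level along the block. The round eye, 18 mm across, 1.5 mm bevel, goes through the block along z; the block is clamped up to 9 mm off along y, unreported: find it by touch or sight
- rack: fixed grey block 250 x 60 x 45 mm with three blind holes, 20 mm across and 35 mm deep, 80 mm apart along its x axis, origin at the centre of its underside
- long_rod: the longest core rod, standing in one of the rack's holes: round dark shank 16 mm across, 105 mm long with a 3 mm bevel at the foot, below a square black head 26 x 26 x 45 mm; 150 mm in all. Origin at the centre of its foot, z axis towards the head, head's sides along x and y
- mid_rod: like the longest rod but with an 80 mm shank, standing in another hole; leave it
- short_rod: like the longest rod but with a 55 mm shank, standing in another hole; leave it
- coil_block: loose oblong copper coil 90 x 46 x 32 mm lying between rack and turntable, origin under its centre; leave it
- coil_frame: loose flat rectangular copper coil 150 x 110 x 6 mm, origin under its centre; leave it
- coil_ring: flat round copper coil 150 mm across, 7 mm thick, on the papers, origin under its centre; leave it
- spool: copper wire spool 68 mm across, 60 mm tall, standing, origin under its centre; leave it
- jar: white jar 64 mm across, 85 mm tall, origin under its centre; leave it
- driver: screwdriver 180 mm long lying on the bench between rack and turntable; leave it
Things that resemble listed ones, but are neither listed nor needed, are in the scene too. What is shaped like the long_rod but orange or white is not meant.

How it is judged:
By the outcome, as a careful person would: the job done as asked, in the order asked, and still so for the second after the job is handed in, with the robot touching nothing.
It also fails if it takes over 67 s, if anything falls off the work surface, if the arm or the gripper's body presses on something with over 40 N, if the wrist force passes 120 N, or if a joint passes its speed limit or range.

## Working session

There is one attempt and no reset: what is moved stays moved. The work goes in short steps, Python scripts to look and compute and a tool call to move; the robot and the scene stay as the last step left them, time stands still between calls to the robot, and variables do not carry over. Pictures are saved under pics/ and viewed, at most 10 in all, crops included, and the job is handed in when it is done.

Besides the shell and the picture viewer there is one more tool, called after "Call:" by a JSON object that holds its "api" and its "payload". servo_tool: Moves the arm, as the interface text tells. Its arguments: {"type":"object","properties":{"deltas":{"type":"array","items":{"type":"array","items":{"type":"number"}}},"squeeze":{"type":"number"}},"required":["deltas"]}

```bash
ls; mkdir -p pics
cat > h.py <<'E'
import numpy as np, cv2
from scipy.spatial.transform import Rotation as R
from station import arm
def Rm(o):
    o=np.array(o,float)
    if o.shape==(3,3): return o
    return R.from_euler('xyz',o).as_matrix() if o.shape==(3,) else R.from_quat(o).as_matrix()
def grab(n,save=None):
    p=arm.grab_frame(n)
    if save: cv2.imwrite('pics/'+save,p['color'][:,:,::-1])
    return p
def w(p,at): return Rm(p['orientation'])@np.array(at)+np.array(p['position'])
def px(p,X):
    c=Rm(p['orientation']).T@(np.array(X)-p['position']); u=p['K']@c; return u[:2]/u[2]
def ray_z(p,u,v,z):
    d=Rm(p['orientation'])@np.linalg.inv(p['K'])@np.array([u,v,1.]); o=np.array(p['position']); return o+d*(z-o[2])/d[2]
E
python3 - <<'E'
from h import *
for n in('scene','top'):
    p=grab(n,n+'0.png'); print(n,p['position'],p['orientation'],p['K'].tolist() if hasattr(p['K'],'tolist') else p['K'])
    for q in 'base index handle eye_mid rack long_rod mid_rod short_rod coil_block driver spool jar'.split():
        for d in arm.recognise(q,p)[:4]:
            X=w(p,d['at']); print(q,round(d['conf'],2),X.round(3),px(p,X).round())
E
```

```text
pics
scene [1.31685407 0.54597856 1.06708113] [-2.36748146  0.01536537  2.19267384] [[481.2476886094037, 0.0, 252.44517575457758], [0.0, 481.2476886094037, 200.0162943477755], [0.0, 0.0, 1.0]]
base 0.68 [ 0.624 -0.089  0.034] [219. 219.]
index 0.91 [ 0.619 -0.097  0.033] [218. 217.]
handle 0.74 [ 0.617 -0.097  0.031] [218. 217.]
eye_mid 0.91 [ 0.617 -0.09   0.028] [220. 219.]
rack 0.89 [0.555 0.259 0.04 ] [337. 257.]
rack 0.44 [ 0.666 -0.376  0.055] [137. 183.]
long_rod 0.69 [0.523 0.375 0.118] [388. 251.]
long_rod 0.62 [0.47  0.272 0.133] [361. 217.]
mid_rod 0.76 [0.544 0.251 0.116] [340. 235.]
mid_rod 0.61 [ 0.622 -0.093  0.029] [219. 220.]
mid_rod 0.34 [0.422 0.096 0.031] [310. 205.]
short_rod 0.56 [0.62  0.239 0.099] [320. 256.]
coil_block 0.65 [ 0.664 -0.377  0.053] [137. 183.]
driver 0.88 [0.544 0.108 0.021] [291. 235.]
spool 0.78 [ 0.666 -0.377  0.055] [136. 183.]
jar 0.96 [0.746 0.284 0.072] [309. 307.]
top [0.5034168  0.01294454 1.66748053] [-3.09487455 -0.01342465 -1.54634627] [[490.1572370605817, 0.0, 244.1150594998596], [0.0, 490.1572370605817, 187.9206091962192], [0.0, 0.0, 1.0]]
base 0.58 [ 0.598 -0.111  0.034] [275. 183.]
base 0.36 [0.54  0.106 0.022] [210. 199.]
index 0.55 [0.537 0.105 0.022] [210. 200.]
handle 0.57 [ 0.599 -0.117  0.029] [277. 183.]
handle 0.49 [0.456 0.263 0.159] [155. 224.]
eye_mid 0.65 [ 0.598 -0.116  0.032] [277. 184.]
rack 0.68 [ 0.593 -0.115  0.029] [276. 185.]
long_rod 0.62 [0.423 0.361 0.152] [124. 234.]
long_rod 0.49 [0.512 0.369 0.154] [122. 205.]
mid_rod 0.5 [0.537 0.243 0.135] [164. 198.]
mid_rod 0.16 [ 0.406 -0.387  0.003] [355. 242.]
short_rod 0.64 [ 0.404 -0.386  0.005] [354. 243.]
short_rod 0.42 [0.613 0.233 0.111] [169. 175.]
coil_block 0.63 [0.411 0.089 0.032] [214. 238.]
driver 0.61 [0.539 0.103 0.022] [211. 200.]
spool 0.83 [ 0.655 -0.378  0.057] [357. 168.]
jar 0.66 [0.728 0.274 0.083] [159. 140.]
```

```bash
cd pics; python3 -c "
import cv2
a=cv2.imread('scene0.png');cv2.imwrite('s0.png',cv2.resize(a[130:340,120:420],None,fx=2.6,fy=2.6,interpolation=cv2.INTER_CUBIC))
a=cv2.imread('top0.png');cv2.imwrite('t0.png',cv2.resize(a[110:290,110:370],None,fx=3,fy=3,interpolation=cv2.INTER_CUBIC))"
```

```text
(no output)
```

View pics/s0.png

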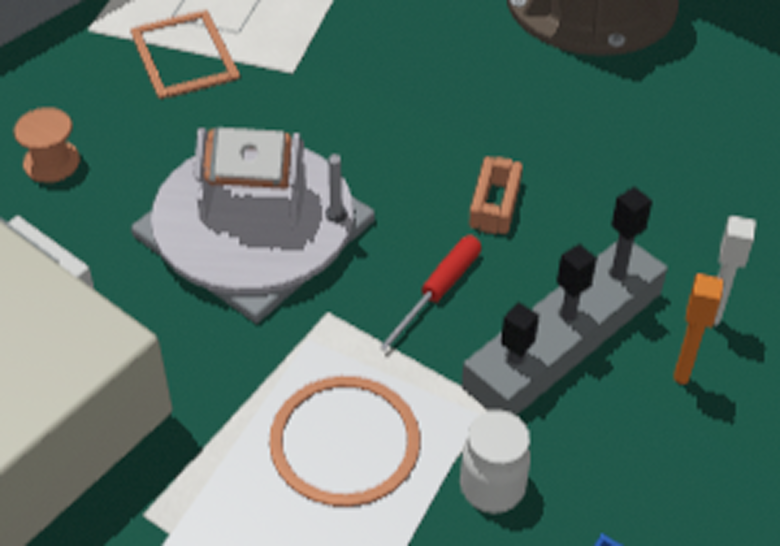

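View pics/t0.png

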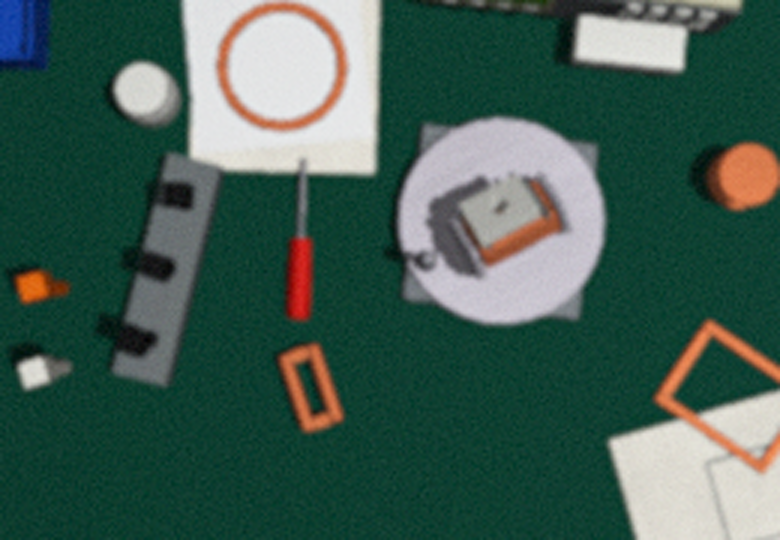

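The scene crop shows three black rods in the rack. The tallest is the one nearest the robot, with its head at about px (363,211). The turntable post top is at about px (249,191). The top crop puts the disk centre at px (277,183), the post at px (252,197) and the long head at px (155,223). I'll fix these numerically.

Run:
```python
from h import *
s=grab('scene');t=grab('top')
S=lambda x,y:(120+x/2.6,130+y/2.6); T=lambda x,y:(110+x/3,110+y/3)
im=t['color'].astype(int)
# disk: fit circle on bright lilac mask
roi=np.zeros(im.shape[:2],np.uint8); roi[140:225,235:320]=1
m=((im.min(2)>140)&(roi>0)).astype(np.uint8)
c=max(cv2.findContours(m,0,1)[0],key=cv2.contourArea); h=cv2.convexHull(c); e=cv2.fitEllipse(h); print('ell',e)
C=ray_z(t,*e[0],.032); print('centre',C.round(4), 'r',np.linalg.norm(ray_z(t,e[0][0]+e[1][0]/2,e[0][1],.032)-C))
print('corners',[ray_z(t,*T(*k),.018).round(3)[:2] for k in((425,125),(597,142),(580,318),(404,300))])
for z in(.09,.122): print('post',z,'scene',ray_z(s,*S(335,156),z).round(4),'top',ray_z(t,*T(425,260),z).round(4))
print('postbase',ray_z(s,*S(337,215),.032).round(4))
print('rackcorners',[ray_z(t,*T(*k),.045).round(3)[:2] for k in((168,153),(220,165),(167,387),(110,373))])
for n,p in(('s',s),('t',t)):
    im=p['color'].astype(int); m=(im.max(2)<40).astype(np.uint8)
    r=np.zeros_like(m)
    if n=='s': r[200:275,310:375]=1
    else: r[165:235,140:185]=1
    k,l,st,ce=cv2.connectedComponentsWithStats(m*r)
    for i in range(1,k):
        if st[i,4]>15: print(n,st[i],ce[i].round(1))
print('head s',ray_z(s,*S(634,200),.16).round(4),'t',ray_z(t,*T(137,340),.16).round(4))
g=arm.get_state(); print({k:np.round(g[k],3) for k in('t','q','eef_pos','ee_rot','force','width')})
a=s['color'][196:250,330:385,::-1];b=t['color'][205:240,135:170,::-1]
cv2.imwrite('pics/heads.png',np.hstack([cv2.resize(a,(400,400),interpolation=2),cv2.resize(b,(400,400),interpolation=2)]))
```

```text
ell ((276.9820556640625, 183.28330993652344), (68.03582000732422, 68.29270935058594), 133.85423278808594)
centre [ 0.5987 -0.1167  0.032 ] r 0.11401225836345531
corners [array([ 0.704, -0.03 ]), array([ 0.69 , -0.224]), array([ 0.491, -0.209]), array([ 0.507, -0.011])]
post 0.09 scene [ 0.522 -0.055  0.09 ] top [ 0.5501 -0.0314  0.09  ]
post 0.122 scene [ 0.5481 -0.0353  0.122 ] top [ 0.5491 -0.0305  0.122 ]
postbase [ 0.5505 -0.0331  0.032 ]
rackcorners [array([0.663, 0.254]), array([0.651, 0.196]), array([0.405, 0.247]), array([0.419, 0.31 ])]
s [356 203  14  20 204] [362.3 212.1]
s [334 225  15  20 200] [341.1 234. ]
s [313 247  14  21 197] [319.3 256.8]
t [159 170  15   9  91] [166.1 174.5]
t [150 187  18  16 119] [158.2 197. ]
t [141 215  21  13 145] [150.8 221.2]
head s [0.46   0.2693 0.16  ] t [0.4591 0.2625 0.16  ]
{'t': np.float64(1.4), 'q': array([ 1.574,  0.359,  0.012,  0.   , -1.224, -0.288]), 'eef_pos': array([0.19 , 0.648, 0.227]), 'ee_rot': array([-3.142, -0.   , -0.285]), 'force': array([-0.44 , -0.343,  0.071]), 'width': np.float64(0.088)}
```

View pics/heads.png

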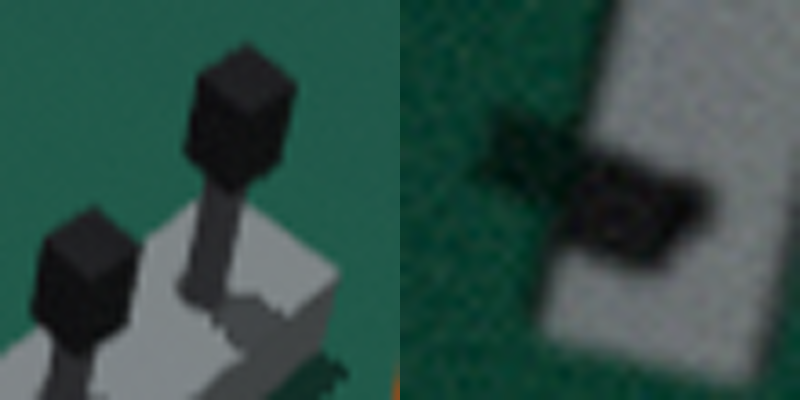

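Call:
{"api": "servo_tool", "payload": {"deltas": [[-1, 26.8, 27.65, 0, 0, 0, 0], [-1, 26.8, 27.65, 0, 0, 0, 0], [-1, 26.8, 27.65, 0, 0, 0, 0], [-1, 26.8, 27.65, 0, 0, 0, 0], [-1, 26.8, 27.65, 0, 0, 0, 0], [-1, 26.8, 27.65, 0, 0, 0, 0], [-1, 26.8, 27.65, 0, 0, 0, 0], [-1, 26.8, 27.65, 0, 0, 0, 0], [-1, 26.8, 27.65, 0, 0, 0, 0], [-1, 26.8, 27.65, 0, 0, 0, 0], [-1, 26.8, 27.65, 0, 0, 0, 0], [-1, 26.8, 27.65, 0, 0, 0, 0], [-1, 26.8, 27.65, 0, 0, 0, 0], [-1, 26.8, 27.65, 0, 0, 0, 0], [-1, 26.8, 27.65, 0, 0, 0, 0], [-1, 26.8, 27.65, 0, 0, 0, 0], [-1, 26.8, 27.65, 0, 0, 0, 0], [-1, 26.8, 27.65, 0, 0, 0, 0], [-1, 26.8, 27.65, 0, 0, 0, 0], [-1, 26.8, 27.65, 0, 0, 0, 0]]}}

```text
t: 3.07
eef_pos: [0.5493, -0.0355, 0.2269]
ee_rot: [-3.141, -0.001, -0.285]
force: [-0.1, 1.1, 0.9]
width: 0.0879
gripper_force: 0.0
```

Call:
{"api": "servo_tool", "payload": {"deltas": [[-1, 0, 0, 0, 0, 0, 6.14], [-1, 0, 0, 0, 0, 0, 6.14], [-1, 0, 0, 0, 0, 0, 6.14], [-1, 0, 0, 0, 0, 0, 6.14], [-1, 0, 0, 0, 0, 0, 6.14], [-1, 0, 0, 0, 0, 0, 6.14], [-0.3, 0, 0, 0, 0, 0, 6.14], [-0.3, 0, 0, 0, 0, 0, 0], [-0.3, 0, 0, 0, 0, 0, 0]]}}

```text
t: 3.82
eef_pos: [0.5487, -0.0335, 0.2267]
ee_rot: [-3.141, -0.0, -1.032]
force: [-0.3, -0.7, 0.2]
width: 0.0728
gripper_force: 0.0
```

```bash
cat >> h.py <<'E'
def to(pos,Rt,n=None):
    "deltas (mm in current tool axes, rotvec deg in tool axes) from measured pose"
    g=arm.get_state(); A=Rm(g['ee_rot']); 
    print('shift mm',(A.T@(np.array(pos)-g['eef_pos'])*1e3).round(1),'turn deg',np.degrees(R.from_matrix(A.T@Rt).as_rotvec()).round(2),'| at',np.round(g['eef_pos'],4),np.degrees(g['ee_rot']).round(1),'F',np.round(g['force'],1),'w',round(g['width'],4),'t',round(g['t'],2))
def down(psi): return (R.from_euler('z',psi,degrees=True)*R.from_euler('x',180,degrees=True)).as_matrix()
E
python3 - <<'E'
from h import *
to([.549,-.033,.093],down(-59.3))
p=grab('wrist','w1.png'); s=grab('scene')
S=lambda x,y:(330+x*55/400,196+y*54/400)
cs=[ray_z(s,*S(*k),.16)[:2] for k in((247,43),(297,90),(248,115),(197,78))]
for a,b in zip(cs,cs[1:]+cs[:1]): print((b-a).round(4),np.degrees(np.arctan2(*(b-a)[::-1])).round(1))
print(np.mean(cs,0))
E
```

```text
shift mm [ -0.3  -0.5 133.7] turn deg [-0.01 -0.    0.19] | at [ 0.5487 -0.0335  0.2267] [-180.    -0.   -59.1] F [-0.3 -0.7  0.2] w 0.0728 t 3.82
[0.0106 0.0248] 66.9
[ 0.0206 -0.0089] -23.2
[-0.0057 -0.0228] -104.0
[-0.0255  0.0069] 164.9
[0.45996036 0.26970683]
```

View pics/w1.png

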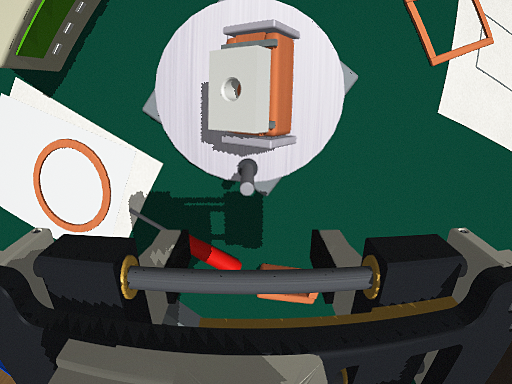

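The wrist view shows the post top at px (247,188), midway between the fingers. The guide eye is at (231,89), with brackets on both ends of the block. I'll descend and pinch.

Call:
{"api": "servo_tool", "payload": {"deltas": [[-0.3, 0, 0, 25, 0, 0, 0], [-0.3, 0, 0, 25, 0, 0, 0], [-0.3, 0, 0, 25, 0, 0, 0], [-0.3, 0, 0, 25, 0, 0, 0], [-0.3, 0, 0, 20, 0, 0, 0], [-0.3, 0, 0, 13, 0, 0, 0], [-0.3, 0, 0, 0, 0, 0, 0]]}}

```text
t: 4.5
eef_pos: [0.5467, -0.0339, 0.0906]
ee_rot: [3.137, 0.002, -1.033]
force: [-0.1, 0.1, -0.5]
width: 0.0567
gripper_force: 0.0
```

Call:
{"api": "servo_tool", "payload": {"deltas": [[1, 0, 0, 0, 0, 0, 0], [1, 0, 0, 0, 0, 0, 0], [1, 0, 0, 0, 0, 0, 0], [1, 0, 0, 0, 0, 0, 0], [1, 0, 0, 0, 0, 0, 0], [1, 0, 0, 0, 0, 0, 0]], "squeeze": 20}}

```text
t: 5.0
eef_pos: [0.549, -0.0335, 0.0942]
ee_rot: [-3.14, -0.0, -1.035]
force: [-0.5, -0.5, 0.0]
width: 0.0223
gripper_force: 0.0
```

Run:
```python
from h import *
to([.549,-.033,.093],down(-59.3)); grab('scene','s1.png')
# arc chord per 5deg row at r=.096 in tool axes: tool y = tangent
c=np.array([.5987,-.1167]); g=arm.get_state(); d=g['eef_pos'][:2]-c; print(np.hypot(*d),np.degrees(np.arctan2(d[1],d[0])))
A=Rm(g['ee_rot']); th=np.radians(5)
n=R.from_euler('z',th).as_matrix()[:2,:2]@d
print('delta/5deg',A.T@np.r_[(n-d)*1e3,0])
```

```text
shift mm [-0.4 -0.2  1.2] turn deg [-0.06 -0.02  0.01] | at [ 0.549  -0.0335  0.0942] [-179.9   -0.   -59.3] F [-0.5 -0.5  0. ] w 0.0223 t 5.0
0.09695874478176388 120.76426300734971
delta/5deg [ 0.37665242  8.45016566 -0.01029556]
```

Call:
{"api": "servo_tool", "payload": {"deltas": [[1, 0, 0, 0, 0, 0, 0], [1, 0, 0, 0, 0, 0, 0], [1, 0, 0, 0, 0, 0, 0], [1, 0, 0, 0, 0, 0, 0]]}}

```text
t: 5.38
eef_pos: [0.5496, -0.033, 0.0941]
ee_rot: [-3.14, -0.0, -1.034]
force: [1.7, 5.8, 1.7]
width: 0.0136
gripper_force: 20.0
```

Call:
{"api": "servo_tool", "payload": {"deltas": [[1, 0.4, 8.4, 0, 0, 0, -5], [1, 0.4, 8.4, 0, 0, 0, -5], [1, 0.4, 8.4, 0, 0, 0, -5]]}}

```text
t: 5.63
eef_pos: [0.5295, -0.0487, 0.0941]
ee_rot: [-3.14, -0.001, -0.768]
force: [0.5, 3.8, 3.6]
width: 0.0135
gripper_force: 20.0
```

Call:
{"api": "servo_tool", "payload": {"deltas": [[1, 0.4, 8.4, 0, 0, 0, -5], [1, 0.4, 8.4, 0, 0, 0, -5], [1, 0.4, 8.4, 0, 0, 0, -5], [1, 0.4, 8.4, 0, 0, 0, -5], [1, 0.4, 8.4, 0, 0, 0, -5], [1, 0.4, 8.4, 0, 0, 0, -5], [1, 0, 0, 0, 0, 0, 0]]}}

```text
t: 6.22
eef_pos: [0.5041, -0.0941, 0.094]
ee_rot: [3.141, 0.0, -0.245]
force: [-0.9, -2.3, 5.6]
width: 0.0137
gripper_force: 20.0
```

Call:
{"api": "servo_tool", "payload": {"deltas": [[1, 0.2, 4.2, 0, 0, 0, -2.5], [1, 0.2, 4.2, 0, 0, 0, -2.5], [1, 0.1, 2.6, 0, 0, 0, -1.5], [1, 0, 0, 0, 0, 0, 0]]}}

```text
t: 6.55
eef_pos: [0.5021, -0.1041, 0.094]
ee_rot: [3.141, 0.001, -0.137]
force: [-3.0, -0.2, 8.3]
width: 0.0132
gripper_force: 20.0
```

Run:
```python
from h import *
to([.503,-.109,.094],down(-4.75))
c=np.array([.5987,-.1167]); g=arm.get_state(); d=g['eef_pos'][:2]-c; print(np.hypot(*d),np.degrees(np.arctan2(d[1],d[0])),g['gripper_force'])
```

```text
shift mm [1.5 4.7 0. ] turn deg [ 0.04  0.07 -3.08] | at [ 0.5021 -0.1041  0.094 ] [ 1.8e+02  1.0e-01 -7.8e+00] F [-3.  -0.2  8.3] w 0.0132 t 6.55
0.09736465397861961 172.59397813310488 20.001659095287323
```

Call:
{"api": "servo_tool", "payload": {"deltas": [[1, 0.1, 2, 0, 0, 0, -1], [1, 0.1, 2, 0, 0, 0, -1], [1, 0, 0, 0, 0, 0, 0]]}}

```text
t: 6.8
eef_pos: [0.5017, -0.1079, 0.094]
ee_rot: [3.141, 0.002, -0.102]
force: [-4.3, 2.2, 9.3]
width: 0.0135
gripper_force: 20.0
```

Call:
{"api": "servo_tool", "payload": {"deltas": [[1, 0, 2, 0, 0, 0, -0.5], [1, 0, 0, 0, 0, 0, 0]]}}

```text
t: 6.97
eef_pos: [0.5016, -0.109, 0.094]
ee_rot: [-3.141, 0.001, -0.094]
force: [-4.5, 8.5, 10.4]
width: 0.0134
gripper_force: 20.0
```

Call:
{"api": "servo_tool", "payload": {"deltas": [[1, 0, 2, 0, 0, 0, -0.5], [1, 0, 0, 0, 0, 0, 0]]}}

```text
t: 7.13
eef_pos: [0.5016, -0.1092, 0.0939]
ee_rot: [-3.138, 0.001, -0.086]
force: [-5.9, 20.2, 13.4]
width: 0.0133
gripper_force: 20.0
```

Call:
{"api": "servo_tool", "payload": {"deltas": [[1, 0, -2, 0, 0, 0, 0], [0.4, 0, 0, 0, 0, 0, 0], [0, 0, 0, 0, 0, 0, 0], [-0.3, 0, 0, 0, 0, 0, 0], [-0.3, 0, 0, 0, 0, 0, 0], [-0.3, 0, 0, 0, 0, 0, 0], [-0.3, 0, 0, -20, 0, 0, 0], [-0.3, 0, 0, -40, 0, 0, 0], [-0.3, 0, 0, -40, 0, 0, 0], [-0.3, 0, 0, -40, 0, 0, 0], [-0.3, -20, -20, -20, 0, 0, 0], [-0.3, -20, -20, 0, 0, 0, 0], [-0.3, -10, -20, 0, 0, 0, 0], [-0.3, 0, -20, 0, 0, 0, 0], [-0.3, 0, 0, 0, 0, 0, 0], [-0.3, 0, 0, 0, 0, 0, 0]]}}

```text
t: 8.47
eef_pos: [0.4591, -0.0251, 0.2537]
ee_rot: [-3.141, -0.0, -0.082]
force: [0.8, -1.0, 0.5]
width: 0.057
gripper_force: 0.0
```

Run:
```python
from h import *
s=grab('scene');t=grab('top');w_=grab('wrist')
to([.45,.27,.25],down(-14))
a=cv2.resize(s['color'][165:245,170:270,::-1],(400,320),interpolation=cv2.INTER_CUBIC)
b=cv2.resize(t['color'][145:225,235:335,::-1],(400,320),interpolation=cv2.INTER_CUBIC)
cv2.imwrite('pics/st.png',np.hstack([a,b])); cv2.imwrite('pics/w2.png',w_['color'][:,:,::-1])
np.savez('w2.npz',**{k:np.array(w_[k]) for k in('color','K','position','orientation')})
print(w_['position'],w_['orientation'],w_['K'])
```

```text
shift mm [ -34.1 -294.4    3.2] turn deg [0.02 0.03 9.17] | at [ 0.4592 -0.0262  0.2533] [180.    0.   -4.8] F [-0.3  0.  -0.7] w 0.0572 t 8.62
[ 0.54080326 -0.03147782  0.41080389] [ 2.83335777e+00 -4.10462805e-04 -1.65558040e+00] [[297.31863964   0.         249.83731336]
 [  0.         297.31863964 192.91812553]
 [  0.           0.           1.        ]]
```

View pics/st.png

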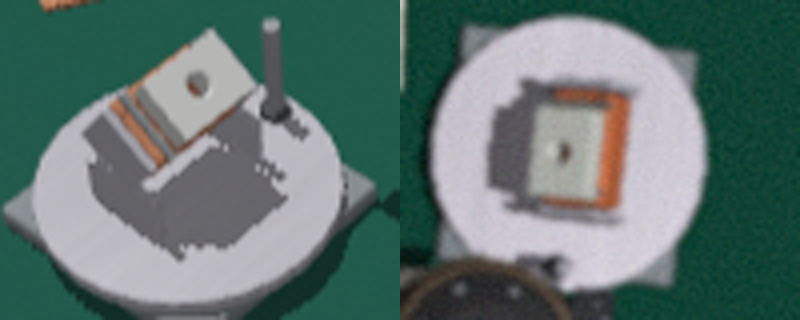

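View pics/w2.png

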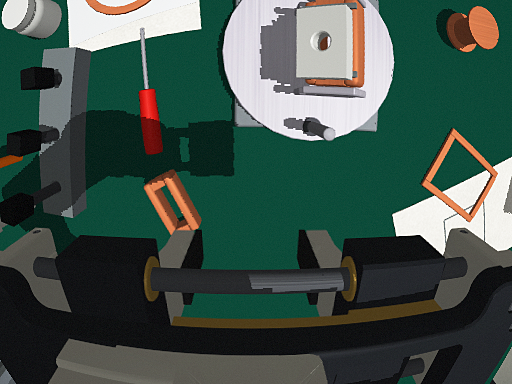

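In the stop view, the eye is at about scene px (219.6,186), top px (276.2,182.8) and wrist px (322,42). The post sits on the robot side. I'll intersect all three rays with z = 0.137.

Run:
```python
from h import *
s=grab('scene');t=grab('top'); W=np.load('w2.npz')
C=np.array([.5987,-.1167]); f=np.radians(-94.5); xb=np.array([np.cos(f),np.sin(f)]); yb=np.array([-xb[1],xb[0]])
def fish(u,v,z):
    K=W['K']; a=(u-K[0,2])/K[0,0]; b=(v-K[1,2])/K[1,1]; r=np.hypot(a,b); d=Rm(W['orientation'])@np.array([a/r*np.sin(r),b/r*np.sin(r),np.cos(r)]); o=W['position']; return o+d*(z-o[2])/d[2]
def show(n,X): print(n,X.round(4),'base xy',(np.array([xb,yb])@(X[:2]-C)).round(4))
def blob(im,u,v,h,up=6):
    g=cv2.resize(cv2.cvtColor(im,cv2.COLOR_RGB2GRAY)[v-h:v+h,u-h:u+h],None,fx=up,fy=up,interpolation=cv2.INTER_CUBIC)
    hi=np.percentile(g,80); m=(g<hi-18).astype(np.uint8)
    k,l,st,ce=cv2.connectedComponentsWithStats(m); 
    i=min(range(1,k),key=lambda i:np.hypot(*(ce[i]-h*up))+(1e3 if st[i,4]<100 else 0)); x=st[i]; cc=np.array([x[0]+x[2]/2,x[1]+x[3]/2])
    f_=lambda p:(p+.5)/up-.5+np.array([u-h,v-h])
    return f_(ce[i]),f_(cc),x[2:4]/up
for n,im,u,v,h,fn in(('s',s['color'],220,186,5,lambda a,b:ray_z(s,a,b,.137)),('t',t['color'],276,183,4,lambda a,b:ray_z(t,a,b,.137)),('w',W['color'],322,42,18,lambda a,b:fish(a,b,.137))):
    a,b,sz=blob(im,u,v,h); print(n,a,b,sz); show(n,fn(*a)); show(n+'box',fn(*b))
show('hand w (post top)',fish(327,132,.122))
# block top-face corners in wrist: heights .137 -+25*sin35
for k,z in(((296,5),.1227),((297,78),.1227),((352,79),.1513),((354,5),.1513)): show(k,fish(*k,z))
# long head by wrist
show('lhead?',fish(15,208,.16))
```

```text
s [218.81837945 185.48069829] [218.83333333 185.66666667] [6.16666667 7.16666667]
s [ 0.5934 -0.1055  0.137 ] base xy [-0.0107 -0.0061]
sbox [ 0.594  -0.1051  0.137 ] base xy [-0.0112 -0.0056]
t [275.74414141 182.79161616] [275.91666667 183.        ] [4.33333333 7.16666667]
t [ 0.594  -0.1044  0.137 ] base xy [-0.0119 -0.0056]
tbox [ 0.5934 -0.105   0.137 ] base xy [-0.0112 -0.0062]
w [323.14596721  40.46113445] [323.75        40.58333333] [16. 21.]
w [ 0.5946 -0.1037  0.137 ] base xy [-0.0126 -0.0051]
wbox [ 0.5944 -0.1043  0.137 ] base xy [-0.0121 -0.0052]
hand w (post top) [ 0.5058 -0.1054  0.122 ] base xy [-0.004  -0.0935]
(296, 5) [ 0.6349 -0.0842  0.1227] base xy [-0.0352  0.0335]
(297, 78) [ 0.5604 -0.0785  0.1227] base xy [-0.0351 -0.0412]
(352, 79) [ 0.5565 -0.1239  0.1513] base xy [ 0.0105 -0.0415]
(354, 5) [ 0.6269 -0.1327  0.1513] base xy [0.0138 0.0294]
lhead? [0.466  0.2471 0.16  ] base xy [-0.3523 -0.1608]
```

Call:
{"api": "servo_tool", "payload": {"deltas": [[-0.3, 0, 0, 0, 0, 0, 5.1], [-0.3, 0, 0, 0, 0, 0, 5.1], [-0.3, -6.35, -23.75, 0, 0, 0, 0], [-0.3, -6.35, -23.75, 0, 0, 0, 0], [-0.3, -6.35, -23.75, 0, 0, 0, 0], [-0.3, -6.35, -23.75, 0, 0, 0, 0], [-0.3, -6.35, -23.75, 0, 0, 0, 0], [-0.3, -6.35, -23.75, 0, 0, 0, 0], [-0.3, -6.35, -23.75, 0, 0, 0, 0], [-0.3, -6.35, -23.75, 0, 0, 0, 0], [-0.3, -6.35, -23.75, 0, 0, 0, 0], [-0.3, -6.35, -23.75, 0, 0, 0, 0], [-0.3, -6.35, -23.75, 0, 0, 0, 0], [-0.3, -6.35, -23.75, 0, 0, 0, 0], [-0.3, 0, 0, 0, 0, 0, 0], [-0.3, 0, 0, 0, 0, 0, 0], [-0.3, 0, 0, 0, 0, 0, 0]]}}

```text
t: 10.13
eef_pos: [0.4595, 0.2687, 0.2531]
ee_rot: [3.141, 0.0, -0.262]
force: [-0.1, -0.8, 0.6]
width: 0.0567
gripper_force: 0.0
```

Run:
```python
from h import *
to([.4595,.269,.124],down(-15))
p=grab('wrist'); im=p['color']; cv2.imwrite('pics/w3.png',im[:,:,::-1])
for d in arm.recognise('long_rod',p)[:3]: print(round(d['conf'],2),w(p,d['at']).round(4))
K=p['K'];Q=Rm(p['orientation'])
def fp(X):
    c=Q.T@(np.array(X)-p['position']); r=np.hypot(c[0],c[1]); th=np.arctan2(r,c[2]); return (K[0,2]+K[0,0]*th*c[0]/r,K[1,2]+K[1,1]*th*c[1]/r)
print('expected head corners',[np.round(fp([.4595+13*1e-3*(a*np.cos(-.26)-b*np.sin(-.26)),.269+.013*(a*np.sin(-.26)+b*np.cos(-.26)),.16]),0) for a,b in((1,1),(1,-1),(-1,-1),(-1,1))])
```

```text
shift mm [  0.   -0.5 129.1] turn deg [ 0.06  0.03 -0.02] | at [0.4595 0.2687 0.2531] [179.9   0.  -15. ] F [-0.1 -0.8  0.6] w 0.0567 t 10.13
0.86 [0.4628 0.2683 0.1556]
0.84 [0.5115 0.3652 0.1519]
0.81 [0.433  0.3636 0.1178]
expected head corners [array([236., 181.]), array([266., 181.]), array([265., 209.]), array([236., 209.])]
```

View pics/w3.png

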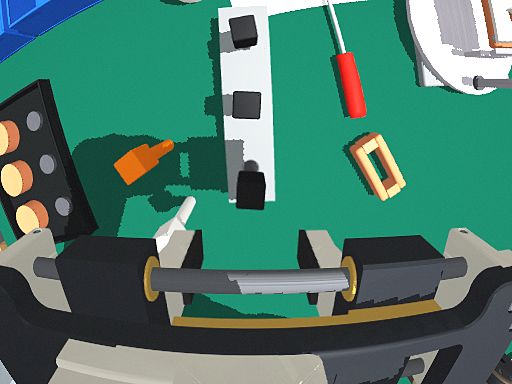

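The wrist view shows the long head at px x 236–266, y 183–209, as predicted. I'll descend and grip.

Call:
{"api": "servo_tool", "payload": {"deltas": [[-0.3, 0, 0, 25, 0, 0, 0], [-0.3, 0, 0, 25, 0, 0, 0], [-0.3, 0, 0, 25, 0, 0, 0], [-0.3, 0, 0, 25, 0, 0, 0], [-0.3, 0, 0, 17, 0, 0, 0], [-0.3, 0, 0, 12, 0, 0, 0], [-0.3, 0, 0, 0, 0, 0, 0], [-0.3, 0, 0, 0, 0, 0, 0]]}}

```text
t: 10.9
eef_pos: [0.4595, 0.2684, 0.1246]
ee_rot: [3.141, 0.0, -0.263]
force: [0.1, 0.6, 1.4]
width: 0.0573
gripper_force: 0.0
```

Call:
{"api": "servo_tool", "payload": {"deltas": [[1, 0, 0, 0, 0, 0, 0], [1, 0, 0, 0, 0, 0, 0], [1, 0, 0, 0, 0, 0, 0], [1, 0, 0, 0, 0, 0, 0], [1, 0, 0, 0, 0, 0, 0], [1, 0, 0, 0, 0, 0, 0], [1, 0, 0, 0, 0, 0, 0], [1, 0, 0, 0, 0, 0, 0]], "squeeze": 35}}

```text
t: 11.57
eef_pos: [0.4596, 0.2694, 0.125]
ee_rot: [-3.141, -0.0, -0.262]
force: [-0.5, -1.0, 4.5]
width: 0.0263
gripper_force: 34.1
```

Call:
{"api": "servo_tool", "payload": {"deltas": [[1, 0, 0, -8, 0, 0, 0], [1, 0, 0, -10, 0, 0, 0], [1, 0, 0, -12, 0, 0, 0], [1, 0, 0, -25, 0, 0, 0], [1, 0, 0, -30, 0, 0, 0], [1, 0, 0, -30, 0, 0, 0], [1, 0, 0, -30, 0, 0, 0], [1, 0, 0, -15, 0, 0, 0], [1, 0, 0, 0, 0, 0, 0]]}}

```text
t: 12.32
eef_pos: [0.4608, 0.2704, 0.2897]
ee_rot: [-3.135, -0.004, -0.261]
force: [0.8, -0.0, -1.6]
width: 0.0265
gripper_force: 34.0
```

```bash
cat >> h.py <<'E'
E=np.array([.594,-.1048,.137]); PHI=-94.5
xb=np.array([np.cos(np.radians(PHI)),np.sin(np.radians(PHI)),0]); ze=-np.sin(np.radians(35))*xb+np.array([0,0,np.cos(np.radians(35))])
RI=down(PHI+90)@R.from_euler('x',-35,degrees=True).as_matrix()
E
python3 - <<'E'
from h import *
print(ze,RI[:,2]); to([.6003,-.0248,.252],RI); to([.6003,-.0248,.252],down(-4.5))
E
```

```text
[0.04500229 0.57180829 0.81915204] [-0.04500229 -0.57180829 -0.81915204]
shift mm [210.9 249.3  37. ] turn deg [-35.24   2.94 -10.23] | at [0.4608 0.2704 0.2897] [-179.6   -0.2  -15. ] F [ 0.8 -0.  -1.6] w 0.0265 t 12.32
shift mm [210.9 249.3  37. ] turn deg [ -0.34  -0.27 -10.47] | at [0.4608 0.2704 0.2897] [-179.6   -0.2  -15. ] F [ 0.8 -0.  -1.6] w 0.0265 t 12.32
```

Call:
{"api": "servo_tool", "payload": {"deltas": [[1, 15, 18, 0, 0, 0, 0], [1, 15, 18, 0, 0, 0, 0], [1, 15, 18, 0, 0, 0, 0], [1, 15, 18, 0, 0, 0, 0], [1, 15, 18, 0, 0, 0, 0], [1, 15, 18, 0, 0, 0, 0], [1, 15, 18, 0, 0, 0, 0], [1, 15, 18, 0, 0, 0, 0], [1, 15, 18, 0, 0, 0, 0], [1, 15, 18, 0, 0, 0, 0], [1, 15, 18, 0, 0, 0, 0], [1, 15, 18, 0, 0, 0, 0], [1, 15, 18, 0, 0, 0, 0], [1, 15, 16, 0, 0, 0, 0], [1, 0, 0, 0, 0, 0, -5.2], [1, 0, 0, 0, 0, 0, -5.2], [1, 0, 0, 0, 0, 0, 0]]}}

```text
t: 13.73
eef_pos: [0.5972, -0.0271, 0.2838]
ee_rot: [3.141, 0.002, -0.077]
force: [-0.3, 0.3, -2.4]
width: 0.0261
gripper_force: 34.0
```

Call:
{"api": "servo_tool", "payload": {"deltas": [[1, 0, 0, 0, -5, 0, 0], [1, 0, 0, 0, -5, 0, 0], [1, 0, 0, 0, -5, 0, 0], [1, 0, 0, 0, -5, 0, 0], [1, 0, 0, 0, -5, 0, 0], [1, 0, 0, 0, -5, 0, 0], [1, 0, 0, 0, -5, 0, 0], [1, 0, 0, 0, 0, 0, 0], [1, 0, 0, 0, 0, 0, 0]]}}

```text
t: 14.48
eef_pos: [0.5972, -0.0254, 0.2831]
ee_rot: [2.53, 0.001, -0.08]
force: [0.6, -0.3, -1.7]
width: 0.0261
gripper_force: 34.0
```

Run:
```python
from h import *
to(E+ze*.140,RI)
s=grab('scene');t=grab('top')
g=arm.get_state();A=Rm(g['ee_rot']);f=g['eef_pos']+A[:,2]*.115; print('foot',f, px(s,f),px(t,f), q:=np.round(g['q'],2))
a=cv2.resize(s['color'][130:210,170:270,::-1],(500,400),interpolation=cv2.INTER_CUBIC)
b=cv2.resize(t['color'][145:225,235:295,::-1],(300,400),interpolation=cv2.INTER_CUBIC)
cv2.imwrite('pics/ins.png',np.hstack([a,b]))
```

```text
shift mm [  3.1 -18.8  25.2] turn deg [ 0.03  0.11 -0.03] | at [ 0.5972 -0.0254  0.2831] [ 1.45e+02  1.00e-01 -4.60e+00] F [ 0.6 -0.3 -1.7] w 0.0261 t 14.48
foot [ 0.59234901 -0.09181326  0.19031657] [221.76387697 173.03361366] [272.93139869 182.22615888] [ 0.57  0.31 -0.26  0.48 -1.41  0.74]
```

View pics/ins.png

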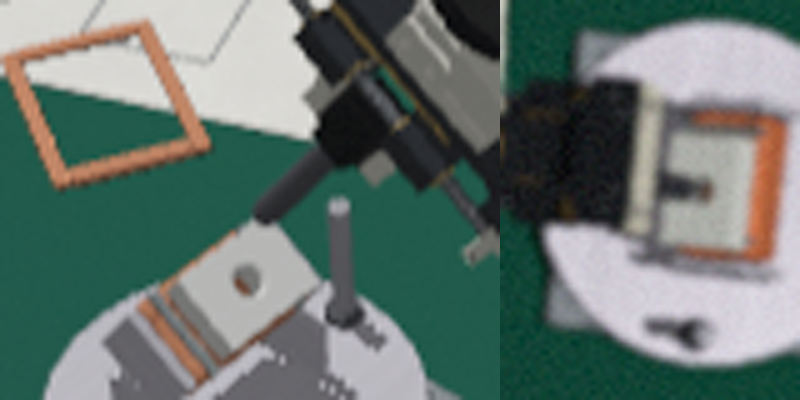

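The scene crop shows the rod foot at (263,216), just above the block, and the eye at (247,280). The top crop shows the foot pointing at the eye at (707,190). I'll align laterally, come closer and measure the sideways offset.

Call:
{"api": "servo_tool", "payload": {"deltas": [[1, 1, -6, 5, 0, 0, 0], [1, 1, -6, 5, 0, 0, 0], [1, 1, -6.8, 5, 0, 0, 0], [1, 0, 0, 0, 0, 0, 0], [1, 0, 0, 0, 0, 0, 0]]}}

```text
t: 15.0
eef_pos: [0.6009, -0.0203, 0.2609]
ee_rot: [2.53, 0.001, -0.081]
force: [-0.5, -0.3, -2.5]
width: 0.0259
gripper_force: 34.0
```

Run:
```python
from h import *
to(E+ze*.115,RI)
g=arm.get_state();A=Rm(g['ee_rot']);o=g['eef_pos']
for n in('top','scene'):
    p=grab(n); gr=cv2.cvtColor(p['color'],cv2.COLOR_RGB2GRAY).astype(np.float32)
    if n=='scene': gr=p['color'][:,:,1].astype(np.float32)
    for d in(.07,.08,.09,.1,.108):
        c=px(p,o+A[:,2]*d); e=px(p,o+A[:,2]*(d+.01)); dr=(e-c)/np.linalg.norm(e-c); nrm=np.array([-dr[1],dr[0]])
        L=np.array([px(p,o+A[:,2]*d+A[:,0]*.001)-c,px(p,o+A[:,2]*d+A[:,1]*.001)-c])@nrm
        k=np.arange(-6,6.01,.25); P=(c+k[:,None]*nrm).astype(np.float32)
        v=cv2.remap(gr,P[:,0],P[:,1],cv2.INTER_LINEAR)[:,0]
        print(n,d,'px/mm x,y',L.round(2),'c',c.round(1),v[::2].astype(int))
a=p=None
```

```text
shift mm [-0.1 -1.6 35.1] turn deg [ 0.03  0.12 -0.07] | at [ 0.6009 -0.0203  0.2609] [ 1.45e+02  1.00e-01 -4.60e+00] F [-0.5 -0.3 -2.5] w 0.0259 t 15.0
top 0.07 px/mm x,y [-0.33 -0.04] c [262.8 180. ] [117 116 116 118 118 118 117 117 119 116 111 114 117 118 122 125 127 134
 141 145 148 149 150 148 145]
top 0.08 px/mm x,y [-0.33 -0.04] c [264.5 180.3] [ 88  87  88  88  86  83  76  68  64  62  59  58  55  51  51  56  60  66
  75  84  91  97 100  99  99]
top 0.09 px/mm x,y [-0.33 -0.04] c [266.3 180.7] [110 108 104 102  99  92  85  75  63  54  49  48  50  51  51  52  54  58
  69  77  83  88  90  91  90]
top 0.1 px/mm x,y [-0.33 -0.04] c [268.  181.1] [154 155 155 154 151 144 135 118  99  79  62  54  48  48  49  56  63  83
 101 112 121 125 128 128 126]
top 0.108 px/mm x,y [-0.32 -0.04] c [269.4 181.4] [170 172 172 173 168 163 152 140 115  87  72  59  56  55  60  69  85 105
 125 142 154 163 167 167 166]
scene 0.07 px/mm x,y [0.03 0.38] c [229.6 175. ] [90 90 91 91 90 88 79 66 51 43 41 41 42 43 46 50 56 62 70 79 87 89 90 91
 91]
scene 0.08 px/mm x,y [0.03 0.38] c [228.1 176.3] [91 91 91 90 90 89 84 74 58 46 41 41 42 43 47 50 55 63 71 80 86 88 93 94
 91]
scene 0.09 px/mm x,y [0.03 0.37] c [226.7 177.7] [151 148 151 151 148 149 142 123 101  71  51  43  43  44  47  51  56  63
  90 125 151 161 171 176 173]
scene 0.1 px/mm x,y [0.03 0.37] c [225.3 179. ] [183 183 182 182 182 179 170 148 107  67  45  43  42  44  46  49  55  74
 106 141 168 178 182 182 178]
scene 0.108 px/mm x,y [0.03 0.37] c [224.2 180. ] [183 183 183 183 182 178 168 146 112  66  45  43  43  44  46  50  56  69
  95 135 165 179 182 183 183]
```

Call:
{"api": "servo_tool", "payload": {"deltas": [[1, 0.8, -2.2, 0, 0, 0, 0], [1, 0, 0, 10, 0, 0, 0], [1, 0, 0, 10, 0, 0, 0], [1, 0, 0, 7, 0, 0, 0], [1, 0, 0, 4, 0, 0, 0], [1, 0, 0, 0, 0, 0, 0]]}}

```text
t: 15.6
eef_pos: [0.5998, -0.037, 0.2337]
ee_rot: [2.53, 0.002, -0.081]
force: [0.1, -0.0, -1.8]
width: 0.0264
gripper_force: 34.0
```

Call:
{"api": "servo_tool", "payload": {"deltas": [[1, 0, 0, 3, 0, 0, 0], [1, 0, 0, 3, 0, 0, 0], [1, 0, 0, 0, 0, 0, 0]]}}

```text
t: 15.85
eef_pos: [0.6004, -0.0394, 0.2297]
ee_rot: [2.531, -0.0, -0.08]
force: [0.2, 0.6, -2.4]
width: 0.0259
gripper_force: 34.0
```

Run:
```python
from h import *
to(E+ze*.115,RI); g=arm.get_state(); A=Rm(g['ee_rot']); print('F tool',A.T@g['force'],'M',A.T@g['moment'])
```

```text
shift mm [-1.3  0.6 -1.4] turn deg [-0.02  0.04 -0.08] | at [ 0.6004 -0.0394  0.2297] [145.   -0.   -4.6] F [ 0.2  0.6 -2.4] w 0.0259 t 15.85
F tool [ 0.14113469 -1.89178028  1.64623927] M [2.58631461e+00 6.35928704e-02 1.43812510e-03]
```

Call:
{"api": "servo_tool", "payload": {"deltas": [[1, 0, 0, 3, 0, 0, 0], [1, 0, 0, 3, 0, 0, 0], [1, 0, 0, 0, 0, 0, 0]]}}

```text
t: 16.1
eef_pos: [0.5999, -0.0428, 0.2244]
ee_rot: [2.531, 0.0, -0.08]
force: [-0.4, 1.0, -3.8]
width: 0.0263
gripper_force: 34.0
```

Call:
{"api": "servo_tool", "payload": {"deltas": [[1, 0, 0, 3, 0, 0, 0], [1, 0, 0, 3, 0, 0, 0], [1, 0, 0, 0, 0, 0, 0]]}}

```text
t: 16.35
eef_pos: [0.5996, -0.0464, 0.2195]
ee_rot: [2.531, 0.0, -0.08]
force: [0.7, 2.2, -3.0]
width: 0.0264
gripper_force: 34.2
```

Run:
```python
from h import *
to(E+ze*.010,RI); g=arm.get_state(); A=Rm(g['ee_rot']); print('F tool',A.T@g['force'],'M',A.T@g['moment'])
```

```text
shift mm [-0.9  0.8 91.2] turn deg [-0.01  0.07 -0.07] | at [ 0.5996 -0.0464  0.2195] [145.    0.   -4.6] F [ 0.7  2.2 -3. ] w 0.0264 t 16.35
F tool [ 0.572387   -3.53328502  1.20562189] M [3.60552625 0.01888737 0.06293161]
```

Call:
{"api": "servo_tool", "payload": {"deltas": [[1, 0, -0.3, 4, 0, 0, 0], [1, 0, 0, 4, 0, 0, 0], [1, 0, 0, 4, 0, 0, 0], [1, 0, 0, 4, 0, 0, 0], [1, 0, 0, 0, 0, 0, 0]]}}

```text
t: 16.77
eef_pos: [0.5987, -0.0558, 0.206]
ee_rot: [2.53, 0.001, -0.081]
force: [0.3, 1.3, -3.9]
width: 0.0264
gripper_force: 34.2
```

Run:
```python
from h import *
to(E+ze*.010,RI); g=arm.get_state(); A=Rm(g['ee_rot']); print('F tool',A.T@g['force'],'M',A.T@g['moment'])
```

```text
shift mm [-0.7  0.8 74.8] turn deg [ 0.02  0.11 -0.07] | at [ 0.5987 -0.0558  0.206 ] [145.    0.   -4.6] F [ 0.3  1.3 -3.9] w 0.0264 t 16.77
F tool [ 0.20812428 -3.34870081  2.43158674] M [ 3.57684681  0.27422343 -0.05247324]
```

Going smoothly, so I'll carry on in larger steps.

Call:
{"api": "servo_tool", "payload": {"deltas": [[1, 0, 0, 4, 0, 0, 0], [1, 0, 0, 4, 0, 0, 0], [1, 0, 0, 4, 0, 0, 0], [1, 0, 0, 4, 0, 0, 0], [1, 0, 0, 4, 0, 0, 0], [1, 0, 0, 0, 0, 0, 0]]}}

```text
t: 17.27
eef_pos: [0.5978, -0.0672, 0.1896]
ee_rot: [2.53, 0.001, -0.081]
force: [1.1, 1.4, -5.0]
width: 0.026
gripper_force: 34.2
```

Call:
{"api": "servo_tool", "payload": {"deltas": [[1, 0, 0, 4, 0, 0, 0], [1, 0, 0, 4, 0, 0, 0], [1, 0, 0, 4, 0, 0, 0], [1, 0, 0, 4, 0, 0, 0], [1, 0, 0, 4, 0, 0, 0], [1, 0, 0, 0, 0, 0, 0]]}}

```text
t: 17.77
eef_pos: [0.5969, -0.0786, 0.1733]
ee_rot: [2.53, 0.001, -0.081]
force: [1.2, 0.7, -5.9]
width: 0.026
gripper_force: 34.2
```

Run:
```python
from h import *
to(E+ze*.010,RI); g=arm.get_state(); A=Rm(g['ee_rot']); print('F tool',A.T@g['force'],'M',A.T@g['moment'])
```

```text
shift mm [-0.8  0.8 34.8] turn deg [ 0.02  0.1  -0.07] | at [ 0.5969 -0.0786  0.1733] [145.    0.   -4.6] F [ 1.2  0.7 -5.9] w 0.026 t 17.77
F tool [ 1.09444278 -4.06261465  4.39701879] M [ 3.85177996  0.62829858 -0.01763289]
```

Call:
{"api": "servo_tool", "payload": {"deltas": [[1, 0, 0, 4, 0, 0, 0], [1, 0, 0, 4, 0, 0, 0], [1, 0, 0, 4, 0, 0, 0], [1, 0, 0, 4, 0, 0, 0], [1, 0, 0, 4, 0, 0, 0], [1, 0, 0, 4, 0, 0, 0], [1, 0, 0, 4, 0, 0, 0], [1, 0, 0, 0, 0, 0, 0]]}}

```text
t: 18.43
eef_pos: [0.5957, -0.0946, 0.1503]
ee_rot: [2.531, 0.001, -0.08]
force: [2.8, 2.0, -6.9]
width: 0.0263
gripper_force: 34.1
```

Call:
{"api": "servo_tool", "payload": {"deltas": [[1, 0, 0, 2, 0, 0, 0], [1, 0, 0, 2, 0, 0, 0], [1, 0, 0, 0, 0, 0, 0]]}}

```text
t: 18.68
eef_pos: [0.5957, -0.0965, 0.1476]
ee_rot: [2.531, 0.0, -0.08]
force: [1.6, 3.1, -4.9]
width: 0.0259
gripper_force: 34.1
```

Call:
{"api": "servo_tool", "payload": {"deltas": [[1, 0, 0, 1, 0, 0, 0], [1, 0, 0, 1, 0, 0, 0], [1, 0, 0, 0, 0, 0, 0]]}}

```text
t: 18.93
eef_pos: [0.5957, -0.0975, 0.1462]
ee_rot: [2.531, -0.0, -0.08]
force: [1.0, 3.0, -2.8]
width: 0.0262
gripper_force: 34.1
```

Run:
```python
from h import *
to(E+ze*.010,RI); g=arm.get_state(); A=Rm(g['ee_rot']); print('F tool',A.T@g['force'],'M',A.T@g['moment'])
```

```text
shift mm [-1.1  0.8  1.8] turn deg [-0.    0.04 -0.08] | at [ 0.5957 -0.0975  0.1462] [145.   -0.   -4.6] F [ 1.   3.  -2.8] w 0.0262 t 18.93
F tool [ 0.78784611 -4.14717343  0.53685884] M [3.87919357 0.42513179 0.02312233]
```

Call:
{"api": "servo_tool", "payload": {"deltas": [[1, 0, 0, 1, 0, 0, 0], [1, 0, 0, 1, 0, 0, 0], [1, 0, 0, 0, 0, 0, 0]]}}

```text
t: 19.18
eef_pos: [0.5961, -0.0979, 0.1458]
ee_rot: [2.531, -0.002, -0.08]
force: [-2.7, 11.9, 6.3]
width: 0.0259
gripper_force: 34.4
```

Call:
{"api": "servo_tool", "payload": {"deltas": [[1, 0, 0, 1, 0, 0, 0], [1, 0, 0, 1, 0, 0, 0], [1, 0, 0, 0, 0, 0, 0]]}}

```text
t: 19.43
eef_pos: [0.5967, -0.0981, 0.1456]
ee_rot: [2.531, -0.004, -0.078]
force: [-8.3, 19.3, 15.6]
width: 0.0261
gripper_force: 34.8
```

Run:
```python
from h import *
to(E+ze*.010,RI); g=arm.get_state(); A=Rm(g['ee_rot']); print('F tool',A.T@g['force'],'M',A.T@g['moment'])
```

```text
shift mm [-2.2  0.7  1. ] turn deg [-0.02 -0.18 -0.12] | at [ 0.5967 -0.0981  0.1456] [145.   -0.2  -4.5] F [-8.3 19.3 15.6] w 0.0261 t 19.43
F tool [ -9.70294501  -6.28043661 -23.49574334] M [ 4.30909539 -3.70434003  0.11717584]
```

The head has met the block, with axial force at 23 N. I'll release, back out along the axis and check.

Call:
{"api": "servo_tool", "payload": {"deltas": [[1, 0, 0, -1.5, 0, 0, 0], [0.3, 0, 0, 0, 0, 0, 0], [0, 0, 0, 0, 0, 0, 0], [-0.2, 0, 0, 0, 0, 0, 0], [-0.2, 0, 0, 0, 0, 0, 0], [-0.2, 0, 0, 0, 0, 0, 0], [-0.2, 0, 0, -10, 0, 0, 0], [-0.2, 0, 0, -25, 0, 0, 0], [-0.2, 0, 0, -35, 0, 0, 0], [-0.2, 0, 0, -35, 0, 0, 0], [-0.2, 0, 0, -35, 0, 0, 0], [-0.2, 0, 0, 0, 0, 0, 0], [-0.2, 0, 0, 0, 0, 0, 0]]}}

```text
t: 20.52
eef_pos: [0.6029, -0.0171, 0.2608]
ee_rot: [2.533, -0.003, -0.079]
force: [-0.6, -0.3, -1.1]
width: 0.0524
gripper_force: 0.0
```

Run:
```python
from h import *
to(E+ze*.010,RI)
s=grab('scene');w_=grab('wrist')
a=cv2.resize(s['color'][150:230,170:260,::-1],(450,400),interpolation=cv2.INTER_CUBIC)
b=cv2.resize(w_['color'][90:240,190:320,::-1],(347,400),interpolation=cv2.INTER_CUBIC)
cv2.imwrite('pics/rel.png',np.hstack([a,b]))
yb=np.cross([0,0,1],xb); xe=np.cross(yb,ze)
for h in(.045,.047): print(h,[((px(s,E+ze*h+xe*.013*i+yb*.013*j)-[170,150])*5).round(0).tolist() for i,j in((1,1),(1,-1),(-1,-1),(-1,1))])
```

```text
shift mm [ -2.4   1.5 141.9] turn deg [-0.13 -0.14 -0.1 ] | at [ 0.6029 -0.0171  0.2608] [145.1  -0.2  -4.5] F [-0.6 -0.3 -1.1] w 0.0524 t 20.52
0.045 [[243.0, 145.0], [276.0, 119.0], [306.0, 156.0], [274.0, 182.0]]
0.047 [[245.0, 143.0], [277.0, 118.0], [308.0, 155.0], [275.0, 181.0]]
```

View pics/rel.png

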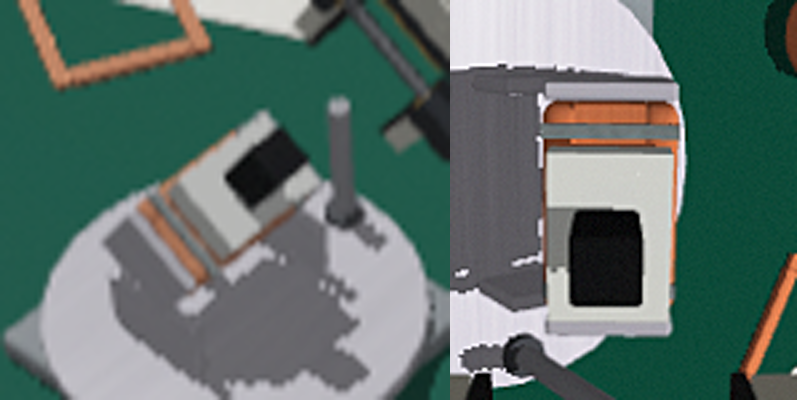

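The scene crop shows the head flat on the block, its top corners within 1 px of the predicted seated position. As a check, I'll press gently on its top with shut fingers; the contact height will tell the depth.

Call:
{"api": "servo_tool", "payload": {"deltas": [[1, -1.2, 0.7, 15, 0, 0, 0], [1, -1.2, 0.7, 20, 0, 0, 0], [1, 0, 0, 20, 0, 0, 0], [1, 0, 0, 15, 0, 0, 0], [1, 0, 0, 10, 0, 0, 0], [1, 0, 0, 0, 0, 0, 0], [1, 0, 0, 10, 0, 0, 0], [1, 0, 0, 5, 0, 0, 0], [1, 0, 0, 5, 0, 0, 0], [1, 0, 0, 3, 0, 0, 0], [1, 0, 0, 0, 0, 0, 0]]}}

```text
t: 21.53
eef_pos: [0.5953, -0.0785, 0.1758]
ee_rot: [2.531, -0.001, -0.08]
force: [0.1, 0.6, -0.5]
width: 0.0006
gripper_force: 0.0
```

Call:
{"api": "servo_tool", "payload": {"deltas": [[1, 0, 0, 1.5, 0, 0, 0], [1, 0, 0, 1.5, 0, 0, 0], [1, 0, 0, 0, 0, 0, 0]]}}

```text
t: 21.78
eef_pos: [0.5962, -0.0788, 0.1756]
ee_rot: [2.531, -0.004, -0.078]
force: [-7.8, 12.4, 17.3]
width: 0.0003
gripper_force: 10.6
```

Call:
{"api": "servo_tool", "payload": {"deltas": [[1, 0, 0, 1, 0, 0, 0], [1, 0, 0, 1, 0, 0, 0], [1, 0, 0, 0, 0, 0, 0]]}}

```text
t: 22.03
eef_pos: [0.5969, -0.079, 0.1756]
ee_rot: [2.532, -0.006, -0.077]
force: [-10.9, 20.3, 27.6]
width: 0.0006
gripper_force: 16.5
```

Run:
```python
from h import *
to(E+ze*.045,RI); g=arm.get_state(); A=Rm(g['ee_rot']); print('F tool',A.T@g['force'])
```

```text
shift mm [-0.9 -0.8  1.5] turn deg [-0.05 -0.36 -0.12] | at [ 0.5969 -0.079   0.1756] [145.1  -0.4  -4.4] F [-10.9  20.3  27.6] w 0.0006 t 22.03
F tool [-12.22784947  -0.03781018 -33.84172404]
```

Firm contact under 34 N. To confirm the depth, I'll touch the block face beside the head; it should lie 45 mm deeper than the head top.

Call:
{"api": "servo_tool", "payload": {"deltas": [[1, 0, 0, -10, 0, 0, 0], [1, 0, 0, -10, 0, 0, 0], [1, 13, 0, 0, 0, 0, 0], [1, 13, 0, 0, 0, 0, 0], [1, 0, 0, 0, 0, 0, 0], [1, 0, 0, 15, 0, 0, 0], [1, 0, 0, 15, 0, 0, 0], [1, 0, 0, 15, 0, 0, 0], [1, 0, 0, 10, 0, 0, 0], [1, 0, 0, 5, 0, 0, 0], [1, 0, 0, 0, 0, 0, 0]]}}

```text
t: 22.95
eef_pos: [0.6189, -0.1065, 0.1387]
ee_rot: [2.531, -0.001, -0.08]
force: [2.2, 0.4, -0.6]
width: 0.0008
gripper_force: 1.1
```

Run:
```python
from h import *
to(E+ze*.0+RI[:,0]*.025,RI); g=arm.get_state(); A=Rm(g['ee_rot']); print('F tool',A.T@g['force'])
```

```text
shift mm [ 0.  -0.7  1.5] turn deg [ 0.01  0.02 -0.09] | at [ 0.6189 -0.1065  0.1387] [145.   -0.   -4.6] F [ 2.2  0.4 -0.6] w 0.0008 t 22.95
F tool [ 2.13725449 -0.83402372  0.1926642 ]
```

Call:
{"api": "servo_tool", "payload": {"deltas": [[1, 0, 0, 0.6, 0, 0, 0], [1, 0, 0, 0, 0, 0, 0]]}}

```text
t: 23.12
eef_pos: [0.6189, -0.1065, 0.1385]
ee_rot: [2.531, -0.001, -0.08]
force: [-0.1, 1.8, 3.7]
width: 0.0004
gripper_force: 2.8
```

Call:
{"api": "servo_tool", "payload": {"deltas": [[1, 0, 0, 0.6, 0, 0, 0], [1, 0, 0, 0, 0, 0, 0]]}}

```text
t: 23.28
eef_pos: [0.619, -0.1066, 0.1384]
ee_rot: [2.531, -0.001, -0.08]
force: [-1.3, 5.7, 6.8]
width: 0.0002
gripper_force: 5.3
```

Run:
```python
from h import *
to(E+ze*.0+RI[:,0]*.025,RI); g=arm.get_state(); A=Rm(g['ee_rot']); print('F tool',A.T@g['force'])
```

```text
shift mm [-0.  -0.7  1.3] turn deg [-0.01 -0.02 -0.09] | at [ 0.619  -0.1066  0.1384] [ 1.45e+02 -1.00e-01 -4.60e+00] F [-1.3  5.7  6.8] w 0.0002 t 23.28
F tool [-1.77869031 -0.70555433 -8.74541434]
```

The face is at +1.3 mm and the head top at 45 + 1.5 mm, so the head is home within about 0.2 mm. I'll retreat and check that the turntable is still at its stop.

Call:
{"api": "servo_tool", "payload": {"deltas": [[1, 0, 0, -10, 0, 0, 0], [1, 0, 0, -30, 0, 0, 0], [1, 0, 0, -40, 0, 0, 0], [1, 0, 0, -40, 0, 0, 0], [1, 0, 0, -40, 0, 0, 0], [1, 0, 0, 0, 0, 0, 0], [1, 0, 0, 0, 0, 0, 0]]}}

```text
t: 23.87
eef_pos: [0.6264, -0.014, 0.2702]
ee_rot: [2.533, -0.002, -0.079]
force: [-0.1, 0.1, -1.0]
width: 0.0006
gripper_force: 0.0
```

Run:
```python
from h import *
s=grab('scene','sf.png'); g=arm.get_state(); print(g['eef_pos'],g['force'],g['t'])
# compare with stop picture crop (st.png left = scene[165:245,170:270] x4)
b=cv2.resize(cv2.imread('pics/st.png')[:,:400],(100,80),interpolation=cv2.INTER_AREA)
a=cv2.cvtColor(s['color'][165:245,170:270],cv2.COLOR_RGB2BGR)
for n,(r0,r1,c0,c1) in {'post':(2,32,60,78),'block-left':(20,45,25,46),'base':(60,79,0,99)}.items():
    T=cv2.resize(b[r0:r1,c0:c1],None,fx=8,fy=8,interpolation=2); I=cv2.resize(a[max(r0-3,0):r1+3,max(c0-3,0):c1+3],None,fx=8,fy=8,interpolation=2)
    _,v,_,l=cv2.minMaxLoc(cv2.matchTemplate(I,T,5)); print(n,round(v,3),'shift px',l[0]/8-min(3,c0),l[1]/8-min(3,r0))
```

```text
[ 0.6254596  -0.01507549  0.26864395] [-0.38963839  0.21778456 -0.59564331] 23.9167
post 0.904 shift px 0.5 0.375
block-left 0.911 shift px -0.25 0.125
base 0.988 shift px 0.0 0.125
```

The image shows the post shifted about 0.5 px, which is ambiguous. I'll push it gently against the stop to be sure.

Call:
{"api": "servo_tool", "payload": {"deltas": [[1, 0, 0, 0, 5, 0, 0], [1, 0, 0, 0, 5, 0, 0], [1, 0, 0, 0, 5, 0, 0], [1, 0, 0, 0, 5, 0, 0], [1, 0, 0, 0, 5, 0, 0], [1, 0, 0, 0, 5, 0, 0], [1, 0, 0, 0, 5, 0, 0], [1, -30, 5, 0, 0, 0, 0], [1, -30, 5, 0, 0, 0, 0], [1, -30, 5, 0, 0, 0, 0], [1, -30, 5, 0, 0, 0, 0], [1, 0, 5, 0, 0, 0, 0], [1, 0, 0, 0, 0, 0, 0], [1, 0, 0, 0, 0, 0, 0]]}}

```text
t: 25.08
eef_pos: [0.5037, -0.0315, 0.268]
ee_rot: [3.142, 0.001, -0.081]
force: [-0.1, 0.2, -0.1]
width: 0.0005
gripper_force: 0.0
```

```bash
python3 -c "
from h import *
to([.503,-.055,.103],down(-4.5))"
```

```text
shift mm [  1.3  23.4 165. ] turn deg [ 0.    0.05 -0.16] | at [ 0.5037 -0.0315  0.268 ] [ 1.8e+02  1.0e-01 -4.7e+00] F [-0.1  0.2 -0.1] w 0.0005 t 25.08
```

Call:
{"api": "servo_tool", "payload": {"deltas": [[1, 0, 0, 35, 0, 0, 0], [1, 0, 0, 35, 0, 0, 0], [1, 0, 0, 35, 0, 0, 0], [1, 0, 0, 30, 0, 0, 0], [1, 0, 0, 30, 0, 0, 0], [1, 0, 0, 0, 0, 0, 0], [1, 0, 10, 0, 0, 0, 0], [1, 0, 10, 0, 0, 0, 0], [1, 0, 10, 0, 0, 0, 0], [1, 0, 5, 0, 0, 0, 0], [1, 0, 0, 0, 0, 0, 0]]}}

```text
t: 26.0
eef_pos: [0.502, -0.0672, 0.1047]
ee_rot: [-3.141, -0.002, -0.082]
force: [-0.9, 1.0, -0.1]
width: 0.0006
gripper_force: 0.0
```

Call:
{"api": "servo_tool", "payload": {"deltas": [[1, 0, 4, 0, 0, 0, 0], [1, 0, 4, 0, 0, 0, 0], [1, 0, 0, 0, 0, 0, 0]]}}

```text
t: 26.25
eef_pos: [0.5008, -0.0744, 0.1038]
ee_rot: [-3.141, -0.0, -0.081]
force: [0.7, -0.3, 1.0]
width: 0.0006
gripper_force: 0.0
```

Call:
{"api": "servo_tool", "payload": {"deltas": [[1, 0, 2.5, 0, 0, 0, 0], [1, 0, 2.5, 0, 0, 0, 0], [1, 0, 0, 0, 0, 0, 0]]}}

```text
t: 26.5
eef_pos: [0.5004, -0.0791, 0.1035]
ee_rot: [3.142, 0.0, -0.08]
force: [0.6, 1.2, 0.7]
width: 0.0005
gripper_force: 0.0
```

Call:
{"api": "servo_tool", "payload": {"deltas": [[1, 0, 2, 0, 0, 0, 0], [1, 0, 2, 0, 0, 0, 0], [1, 0, 0, 0, 0, 0, 0]]}}

```text
t: 26.75
eef_pos: [0.5001, -0.0831, 0.1034]
ee_rot: [3.142, 0.0, -0.08]
force: [0.4, -0.4, 0.5]
width: 0.0006
gripper_force: 0.0
```

Call:
{"api": "servo_tool", "payload": {"deltas": [[1, 0, 1.5, 0, 0, 0, 0], [1, 0, 0, 0, 0, 0, 0]]}}

```text
t: 26.92
eef_pos: [0.5, -0.0844, 0.1035]
ee_rot: [-3.141, -0.0, -0.08]
force: [-0.7, 1.3, -0.6]
width: 0.0002
gripper_force: 0.4
```

Call:
{"api": "servo_tool", "payload": {"deltas": [[1, 0, 1.5, 0, 0, 0, 0], [1, 0, 0, 0, 0, 0, 0]]}}

```text
t: 27.08
eef_pos: [0.4998, -0.0857, 0.1034]
ee_rot: [-3.141, 0.0, -0.08]
force: [-0.4, 2.8, 0.5]
width: 0.0004
gripper_force: 1.4
```

Call:
{"api": "servo_tool", "payload": {"deltas": [[1, 0, 1, 0, 0, 0, 0], [1, 0, 0, 0, 0, 0, 0]]}}

```text
t: 27.25
eef_pos: [0.4998, -0.086, 0.1035]
ee_rot: [-3.14, -0.0, -0.08]
force: [-1.6, 6.6, 1.7]
width: 0.0004
gripper_force: 3.9
```

Call:
{"api": "servo_tool", "payload": {"deltas": [[1, 0, 1, 0, 0, 0, 0], [1, 0, 0, 0, 0, 0, 0]]}}

```text
t: 27.42
eef_pos: [0.4998, -0.0862, 0.1034]
ee_rot: [-3.139, -0.0, -0.08]
force: [-2.6, 13.5, 2.8]
width: 0.0005
gripper_force: 6.7
```

Call:
{"api": "servo_tool", "payload": {"deltas": [[1, 0, 1, 0, 0, 0, 0], [1, 0, 0, 0, 0, 0, 0]]}}

```text
t: 27.58
eef_pos: [0.4998, -0.0863, 0.1034]
ee_rot: [-3.138, -0.001, -0.081]
force: [-3.7, 19.2, 4.4]
width: 0.0006
gripper_force: 9.4
```

Firm against the stop at 19 N. I'll back away, rise, and take a final look.

Call:
{"api": "servo_tool", "payload": {"deltas": [[1, 0, -10, 0, 0, 0, 0], [1, 0, -20, 0, 0, 0, 0], [1, 0, -10, -20, 0, 0, 0], [1, 0, 0, -40, 0, 0, 0], [1, 0, 0, -40, 0, 0, 0], [1, -10, 0, -40, 0, 0, 0], [1, 0, -20, 0, 0, 0, 0], [1, 0, 0, 0, 0, 0, 0], [1, 0, 0, 0, 0, 0, 0]]}}

```text
t: 28.33
eef_pos: [0.4946, -0.0279, 0.2442]
ee_rot: [-3.141, -0.001, -0.079]
force: [-0.4, 0.7, -0.2]
width: 0.0004
gripper_force: 0.0
```

```bash
python3 -c "
from h import *
s=grab('scene'); cv2.imwrite('pics/fin.png',cv2.resize(s['color'][130:340,120:420,::-1],None,fx=2.6,fy=2.6,interpolation=2))"
```

```text
(no output)
```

View pics/fin.png

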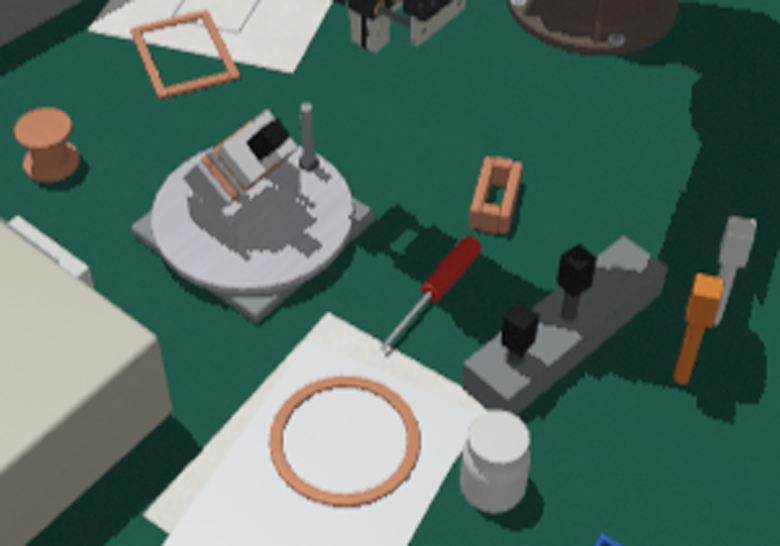

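The final picture shows the rod's head seated at crop (268,140) and the post at (307,135). The other two rods and the loose things are unmoved, and the gripper is clear.

```bash
python3 -c "
from station import arm
print(arm.job_done())"
```

```text
the job is handed in; nothing more can be done
None
```

The job is handed in: the turntable is against its stop, the long rod is through the eye with its head home on the guide block (about 0.2 mm by touch), the gripper is clear and everything else is where it was.

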